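# Load the soft arch block and pull a proof on the treadle press

## Task

Lay the arch-shaped carved block flat in the tray of the little press, carved face up and its rounded end towards the treadle: its balsa body is soft, so grip it lightly (no more than about 40 N on each side) and set it down rather than dropping it. Then press the treadle all the way down to its stop, hold it there for a second to take the print, and let it come back up. Leave the other two blocks, the ink tin and the ink knife where they are.

Things in the scene. Friction and masses are not known exactly. Their poses are not given: they have to be found in the camera images.
- arch_block: The block to print: pale soft balsa, grey-brown carved lino face on top; 110 (x) x 56 (y) x 32 mm high, 60 to 130 g. Its -x end is a half circle (radius 28 mm), the other end square; long sides straight from x = -27 to +55 mm. Origin: centre of its underside, at mid length. Starts face up on a green 3 mm mat at one of three spots; a square and a round block of the same make lie at the others.
- nose (a point): Tip of the arch block's rounded end, on its top edge (block frame x = -55 mm, z = 32 mm).
- press: Small grey clamshell press fixed on the table, base 164 x 156 x 30 mm, yaw varies. Origin: centre of its underside, at table height. Its -x points to the treadle (roughly to the robot), its +y to the platen's hinge.
- platen (a joint): Aluminium platen 134 x 130 mm, hinged along the press's x at y = +83 mm, z = 64 mm. 0 = open (up to 0.2 m above the table, leaning 13 degrees away from the tray), 1.8 rad = shut over the tray, 2 mm above a block laid flat. Linked to the treadle: 4.5 times its angle. Keep the gripper clear of it while it closes.
- tray (a point): Centre of the tray's floor on top of the press base, 30 mm above the table; axes as press. Inside the tray is 134 mm (x) by 84 mm (y); its steel rim is 6 mm thick and only 8 mm high, so the block's upper 24 mm stands clear of the rim.
- treadle_pad (a point): Pressing point on top of the treadle, a steel plate 80 x 64 mm with ribs, hinged at the press base along the press's y (axis at press x = -90, z = 26 mm). The point is 60 mm from the axis, on the centre line, and moves with the plate: at rest at press x = -144, y = 0, 53 mm above the table; at the stop x = -150, 30 mm above the table.
- treadle (a joint): Treadle angle in rad: 0 at rest (free end tilted up by 0.4 rad), 0.40 at its stop (plate level). A spring brings it back up; pressing at the pad takes about 6 to 10 N all the way, rising sharply at the stop.
- square_block: Bystander: square carved block, 64 x 64 x 32 mm, on the mat. Leave it. Origin: centre of its underside.
- round_block: Bystander: round carved block, 68 mm across, 32 mm high, on the mat. Leave it. Origin: centre of its underside.
- ink_tin: Bystander: ink tin, 68 mm across, 55 mm high, left of the press. Leave it. Origin: centre of its underside.
- ink_knife: Bystander: ink knife (spatula) 190 mm long along its x, lying on the mat's near edge. Leave it.
There are look-alikes about, which are no part of the job. What is shaped like the arch_block but blue or yellow is not meant.

How it is judged:
On the way, in this order (a step that is already met when the one before it is completed fails the run):
1. the arch block lies flat in the tray, face up, rounded end to the treadle, let go (x of arch_block in the frame of tray between -0.015 and 0.015 m and y of arch_block in the frame of tray between -0.017 and 0.017 m and z of arch_block in the frame of tray between -0.004 and 0.004 m and angle between arch_block's own z axis and vertical below 0.08 rad and x of nose in the frame of tray below -0.03 m and contact force between the fingers and arch_block below 0.2 N and linear speed of arch_block below 0.03 m/s and value of joint treadle below 0.06 rad), for 0.2 s.
2. the treadle is held at its stop with the block in the tray (x of arch_block in the frame of tray between -0.015 and 0.015 m and y of arch_block in the frame of tray between -0.017 and 0.017 m and z of arch_block in the frame of tray between -0.004 and 0.004 m and angle between arch_block's own z axis and vertical below 0.08 rad and x of nose in the frame of tray below -0.03 m and value of joint treadle above 0.37 rad), for 0.6 s.
At the end, for the whole second after the job is handed in: The arch block rests flat in the tray, carved face up (underside within 4 mm of the tray floor, tilt under 0.08 rad, centre within 15 mm along and 17 mm across of the tray's centre, nose more than 30 mm from the tray's centre on the treadle side), and the treadle is back up (under 0.04 rad) (x of arch_block in the frame of tray between -0.015 and 0.015 m and y of arch_block in the frame of tray between -0.017 and 0.017 m and z of arch_block in the frame of tray between -0.004 and 0.004 m and angle between arch_block's own z axis and vertical below 0.08 rad and x of nose in the frame of tray below -0.03 m and value of joint treadle below 0.04 rad and linear speed of arch_block below 0.02 m/s); the robot touches nothing.
It fails at once if the arch block is squeezed or knocked by the robot with more than 100 N, both fingers together (contact force between the fingers and arch_block above 100 N).
It fails at once if the arch block is dropped or thrown (over 0.45 m/s while out of the fingers, a free fall of about 10 mm) (linear speed of arch_block above 0.45 m/s and contact force between the fingers and arch_block below 0.1 N).
It fails at once if the arch block is banged or crushed against the press with more than 40 N (contact force between arch_block and press above 40 N).
It fails at once if another block, the ink tin or ink knife is shifted by more than 20 mm (distance of any of square_block, round_block, ink_tin, ink_knife from where it was at the start of the episode above 0.02 m).
It also fails if it takes over 45 s, if anything falls off the work surface, if the arm or the gripper's body presses on something with over 40 N, if the wrist force passes 120 N, or if a joint passes its speed limit or range.

## Robot

A 7-joint arm with a two-finger parallel gripper is mounted at the origin on the work surface. World frame = base frame: x ahead of the robot, y to its left, z up, the work surface at z = 0. Lengths are in m, angles in rad, forces in N, time in s.
With the tool pointing down it reaches from about 0.425 to 0.925 m from the base axis. Payload 6.8 kg.
Tool frame: the origin (TCP) lies at the very end of the fingers, on their centre line; the grasp point (between the pads) lies bot.grip_depth behind it (bot.grip_depth is the distance from the TCP to the grasp point, in m); z points along the fingers, y is the line along which they close (so a half turn about z gives the same grasp; the last joint's range is limited). The gripper opens to 85 mm and grips with 20 to 120 N. Pads are 22 mm wide; open, the fingers measure 114 mm over their backs; the gripper's body (76 mm by 85 mm) begins 54 mm behind the grasp point. The pads swing forward as they close: fully open they stand 13 mm farther back than shut.
Start: joints at [-1.21, 0.477, 0.022, 1.555, -0.011, 1.109, -0.083], TCP at [0.305, 0.602, 0.231] pointing down, gripper open.
Joint ranges: [-2.96, 2.96], [-0.34, 2.1], [-1.41, 1.46], [0.24, 2.44], [-1.37, 4.51], [0.17, 1.92], [-2.96, 2.96]. Speed limits (rad/s): [2.39, 2.39, 3.14, 3.14, 3.14, 3.14, 3.14].

## Interface

Orientations are given as a unit quaternion [w, x, y, z].
In Python, from station import bot gives the robot as it stands.
- The arm moves only by the tool send_rows, never from a script. Its arguments are lists of equal length, an entry for each row: "slide": the shift along the tool's x, y, z in mm, a list of three; "roll": the turn about the tool's z in degrees; "claw": the opening, from 0 (shut) to 1 (fully open). A call has exactly 8 rows; each row is the pose to reach, as a shift and turn from the pose commanded when the call began, along the tool's axes at that moment; what a row does not reach only later rows make up. A row lasts 1/12 s, in which the tool goes at most 41.7 mm and 7.16 degrees, less where a joint would pass 70% of its speed; a pose out of reach is approached as far as the arm can. A call with a gripper value outside its range is refused whole. The fingers move at their own pace and stop on an object; "force" is the grip in N (left out, the last holds). Time passes only in rows, so rows that repeat a pose let the fingers close, or fill a call up. It gives the time, the measured TCP pose, the force, the opening and the grip force at its end, in the units of the state.
- bot.get_obs(): the state, without advancing time (a new reading comes with each control period).
- bot.read_camera(name): name is "side" or "top" or "wrist"; returns the picture (384x512x3 uint8, red, green, blue); there is no depth.
- bot.camera_model(name): a dict with "camera_matrix" (3x3 intrinsics, pixels), "camera_from_world" (4x4, takes a point from world to camera coordinates). Camera axes: x right, y down, z forward; pixel columns grow to the right and rows downward; lengths in m; the calibration is good to about 2 mm. A picture is of the moment at which its call begins: read the wrist's pose just before it. camera_model takes no time and is no camera call; for the wrist camera it gives the pose at the moment of the call.
- bot.hand_in(): hands the job in; it is judged then, once.
The state is a dict: "t": time; "q": joint angles; "joint_vel": joint speeds; "joint_torque": joint torques, N m; "eef_pos": TCP position; "tool_rot": TCP orientation; "contact_force": force on the tool from outside, world axes, zero at the start; "torque": the same for the moment, N m; "gripper_width": opening from 0.0 (shut) to 1.0 (fully open); "grasp_force": force on a finger pad.
Only numpy, scipy, OpenCV 4.12 (cv2) and the standard library are available. Lean on these libraries where they do the work, as an engineer would, in place of code of your own. Each camera call takes 0.05 s, during which the arm holds its last target. There are 200 camera calls.

## Working session

There is one attempt and no reset: what is moved stays moved. The work goes in short steps, Python scripts to look and compute and a tool call to move; the robot and the scene stay as the last step left them, time stands still between calls to the robot, and variables do not carry over. Pictures are saved under pics/ and viewed, at most 10 in all, crops included, and the job is handed in when it is done.

Besides the shell and the picture viewer there is one more tool, called after "Request:" by a JSON object that holds its "api" and its "payload", one argument or row to a line. send_rows: Moves the arm, as the interface text tells. Its arguments: {"type":"object","properties":{"slide":{"type":"array","items":{"type":"array","items":{"type":"number"}}},"roll":{"type":"array","items":{"type":"number"}},"claw":{"type":"array","items":{"type":"number"}},"force":{"type":"number"}},"required":["slide","roll","claw"]}

```bash
mkdir -p pics
python3 - <<'E'
from station import bot
import cv2, numpy as np
o=bot.get_obs(); print({k:np.round(v,3).tolist() for k,v in o.items()}, bot.grip_depth)
for n in("top","side"):
    cv2.imwrite(f"pics/{n}0.png",cv2.cvtColor(bot.read_camera(n),cv2.COLOR_RGB2BGR))
    m=bot.camera_model(n); print(n,np.round(m["camera_matrix"],1).tolist(),np.round(m["camera_from_world"],3).tolist())
a=[cv2.imread(f"pics/{n}0.png") for n in("top","side")]
E
```

```text
{'t': 0.0, 'q': [-1.21, 0.478, 0.022, 1.556, -0.011, 1.109, -0.083], 'joint_vel': [-0.0, -0.001, 0.001, -0.002, -0.001, -0.001, 0.0], 'joint_torque': [0.001, -59.647, 1.608, -28.119, 0.013, 0.009, -0.0], 'eef_pos': [0.305, 0.602, 0.23], 'tool_rot': [-0.0, 0.232, 0.973, -0.001], 'contact_force': [0.361, -0.483, 0.468], 'torque': [-0.006, -0.046, -0.006], 'grasp_force': 0.0, 'gripper_width': 0.998} 0.0187
top [[491.1, 0.0, 257.7], [0.0, 491.1, 193.3], [0.0, 0.0, 1.0]] [[0.011, -1.0, -0.005, 0.022], [-0.986, -0.01, -0.166, 0.522], [0.166, 0.007, -0.986, 1.517], [0.0, 0.0, 0.0, 1.0]]
side [[372.6, 0.0, 256.9], [0.0, 372.6, 189.9], [0.0, 0.0, 1.0]] [[0.996, -0.094, 0.004, -0.506], [-0.047, -0.533, -0.845, 0.094], [0.081, 0.841, -0.535, 1.146], [0.0, 0.0, 0.0, 1.0]]
```

View pics/top0.png

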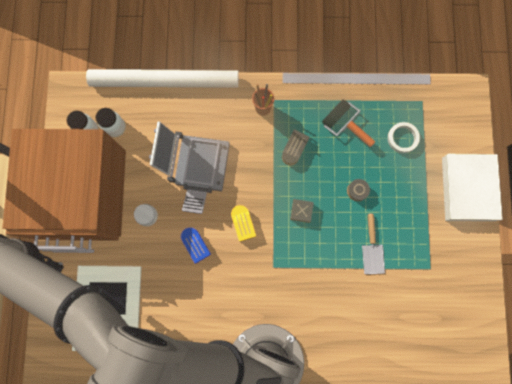

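View pics/side0.png

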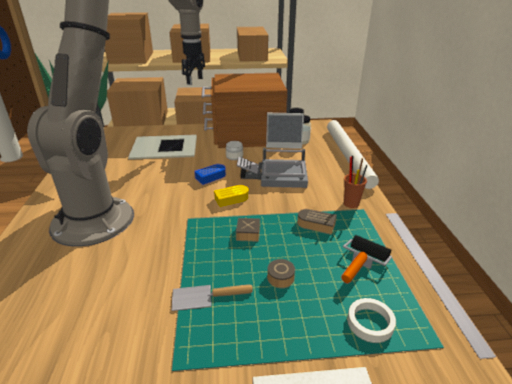

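Top view: the arch block is at about (296,149), the press at (200,165) with its treadle at (193,203) and platen on the left. The square block is at (302,211) and the round one at (358,190). In the side view the arch block is at (317,221). I'll enlarge the arch block and the press.

Run:
```python
import cv2,numpy as np
t=cv2.imread("pics/top0.png");s=cv2.imread("pics/side0.png")
R=lambda a,x,y,w,h:cv2.resize(a[y:y+h,x:x+w],(400,300),interpolation=cv2.INTER_CUBIC)
a=np.vstack([np.hstack([R(t,260,120,80,60),R(t,145,115,100,75*1+25)[:300]]),np.hstack([R(s,280,195,80,60),R(s,230,110,100,80)])])
cv2.imwrite("pics/c.png",a)
```

```text
(no output)
```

View pics/c.png

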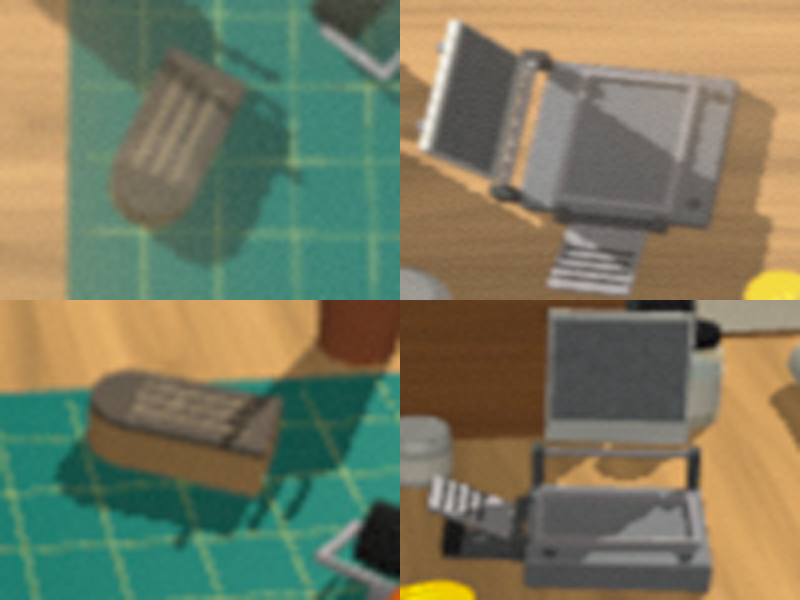

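The arch block's rounded end points towards the robot: at about (290,163) in the top view, with the square end at (301,133). The press's right-hand base corners are at about (229,142) and (222,190), and the treadle is at the bottom. Next I compute positions.

```bash
cat > h.py <<'E'
import cv2,numpy as np
from station import bot
from scipy.spatial.transform import Rotation as Ro
def ray(m,u,v):
    K=np.array(m["camera_matrix"]);T=np.array(m["camera_from_world"]);R=T[:3,:3]
    d=R.T@np.linalg.inv(K)@[u,v,1]; return -R.T@T[:3,3],d/np.linalg.norm(d)
def plane(m,u,v,z):
    c,d=ray(m,u,v); return c+d*(z-c[2])/d[2]
def tri(m1,p1,m2,p2):
    A=np.zeros((3,3));b=np.zeros(3)
    for m,p in((m1,p1),(m2,p2)):
        c,d=ray(m,*p);P=np.eye(3)-np.outer(d,d);A+=P;b+=P@c
    return np.linalg.solve(A,b)
def proj(m,p):
    q=np.array(m["camera_from_world"])@np.append(p,1);q=np.array(m["camera_matrix"])@q[:3];return q[:2]/q[2]
def totool(dw):
    o=bot.get_obs();w,x,y,z=o["tool_rot"];return Ro.from_quat([x,y,z,w]).inv().apply(dw)*1000
def look(n,f):
    m=bot.camera_model(n);im=cv2.cvtColor(bot.read_camera(n),cv2.COLOR_RGB2BGR);cv2.imwrite("pics/"+f,im);np.savez("pics/"+f+".npz",**m);return m,im
E
python3 - <<'E'
from h import *
t,s=bot.camera_model("top"),bot.camera_model("side")
# top crop: x=260+X/5,y=120+Y/5 ; side: x=280+X/5,y=195+(Y-300)/5
B=lambda X,Y:(260+X/5,120+Y/5); S=lambda X,Y:(280+X/5,195+(Y-300)/5)
for n,a,b in(("sqR",(245,92),(283,395)) ,("sqR2",(245,92),(270,455)),("sqL",(172,52),(283,400))):
    print(n,tri(t,B(*a),s,S(*b)).round(3))
for p in((245,92),(172,52),(128,215),(112,180),(155,232)): print(p,plane(t,*B(*p),.035).round(3))
P=lambda X,Y:(145+(X-400)/4,115+Y/3)
for p in((735,82),(710,225),(555,65),(527,205)): print("base",plane(t,*P(*p),.03).round(3))
for p in((700,80),(675,215),(585,65),(557,205)): print("rim",plane(t,*P(*p),.038).round(3))
print("pad",plane(t,*P(600,250),.053).round(3))
o=bot.get_obs();w,x,y,z=o["tool_rot"];print(Ro.from_quat([x,y,z,w]).as_matrix().round(2).tolist())
m=bot.camera_model("wrist");print(np.linalg.inv(m["camera_from_world"]).round(3).tolist(),m["camera_matrix"])
for q in((.75,-.07,.2),(.7,.14,.2)):print(totool(np.array(q)-o["eef_pos"]))
E
```

```text
sqR [ 0.707 -0.135  0.074]
sqR2 [ 0.711 -0.138  0.035]
sqL [ 0.734 -0.09   0.038]
(245, 92) [ 0.706 -0.137  0.035]
(172, 52) [ 0.732 -0.09   0.035]
(128, 215) [ 0.623 -0.061  0.035]
(112, 180) [ 0.646 -0.051  0.035]
(155, 232) [ 0.612 -0.079  0.035]
base [0.691 0.124 0.03 ]
base [0.533 0.141 0.03 ]
base [0.709 0.272 0.03 ]
base [0.554 0.289 0.03 ]
rim [0.691 0.152 0.038]
rim [0.543 0.168 0.038]
rim [0.707 0.246 0.038]
rim [0.552 0.263 0.038]
pad [0.502 0.225 0.053]
[[-0.89, 0.45, -0.0], [0.45, 0.89, -0.0], [-0.0, -0.0, -1.0]]
[[0.451, 0.844, 0.29, 0.23], [0.892, -0.426, -0.148, 0.64], [-0.002, 0.325, -0.946, 0.373], [0.0, 0.0, 0.0, 1.0]] [[295.23277506   0.         255.66409493]
 [  0.         295.23277506 189.20365986]
 [  0.           0.           1.        ]]
[-700.71846816 -397.98333094   31.13911528]
[-561.22731437 -233.23462219   30.85454358]
```

Request:
{"api": "send_rows", "payload": {
  "slide": [
    [0, 0, -40],
    [-20, -12, -75],
    [-50, -32, -100],
    [-85, -55, -120],
    [-120, -77, -120],
    [-155, -99, -120],
    [-190, -122, -120],
    [-225, -144, -120]
  ],
  "roll": [0, 0, 0, 0, 0, 0, 0, 0],
  "claw": [1, 1, 1, 1, 1, 1, 1, 1],
  "force": 30
}}

```text
t: 0.77
eef_pos: [0.4381, 0.3751, 0.3512]
tool_rot: [-0.0, 0.232, 0.973, -0.0]
contact_force: [0.7, 0.0, 0.5]
gripper_width: 0.999
grasp_force: 0.0
```

Request:
{"api": "send_rows", "payload": {
  "slide": [
    [-35, -22, 0],
    [-70, -45, 0],
    [-105, -67, 0],
    [-140, -89, 0],
    [-165, -108, 0],
    [-185, -120, 0],
    [-196, -126, 0],
    [-196, -126, 0]
  ],
  "roll": [0, 0, 0, 0, 0, 0, 0, 0],
  "claw": [1, 1, 1, 1, 1, 1, 1, 1]
}}

```text
t: 1.43
eef_pos: [0.5567, 0.1731, 0.351]
tool_rot: [0.0, 0.235, 0.972, -0.001]
contact_force: [0.7, -0.4, 0.5]
gripper_width: 0.997
grasp_force: 0.0
```

Run:
```python
from h import *
o=bot.get_obs();print(o["t"],o["eef_pos"],o["joint_vel"].round(3) if hasattr(o["joint_vel"],'round') else o["joint_vel"])
look("wrist","w1.png")
print(totool(np.array([.668,-.09,.20])-o["eef_pos"]))
```

```text
1.4333 [0.55672562 0.17305358 0.35102582] [-0.044 -0.004 -0.064  0.008 -0.015 -0.    -0.045]
[-218.55210274 -183.92412805  150.97967618]
```

View pics/w1.png

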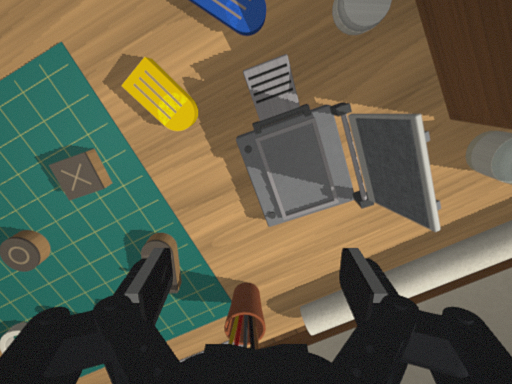

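The wrist view shows the press tray at about (293,168), the treadle at (272,85) and the platen at (400,165). The arch block is partly hidden by a finger at (165,260). Moving over the arch block.

Request:
{"api": "send_rows", "payload": {
  "slide": [
    [-30, -25, 5],
    [-60, -50, 15],
    [-90, -75, 30],
    [-120, -100, 50],
    [-150, -125, 70],
    [-180, -150, 90],
    [-205, -173, 110],
    [-218, -184, 125]
  ],
  "roll": [0, 0, 0, 0, 0, 0, 0, 0],
  "claw": [1, 1, 1, 1, 1, 1, 1, 1]
}}

```text
t: 2.15
eef_pos: [0.6673, -0.0878, 0.2244]
tool_rot: [-0.0, 0.232, 0.973, -0.0]
contact_force: [-0.1, -1.5, -0.4]
gripper_width: 1.002
grasp_force: 0.0
```

Run:
```python
from h import *
import time
bot.read_camera("wrist")
o=bot.get_obs();print(o["t"],o["eef_pos"],o["tool_rot"])
m,im=look("wrist","w2.png")
print(proj(m,[.668,-.09,.035]),proj(m,[.719,-.113,.035]),proj(m,[.613,-.065,.035]))
```

```text
2.2 [ 0.66593206 -0.09134931  0.22075719] [-0.00243482  0.23421042  0.97218075 -0.00203448]
[258.11420363 167.01282885] [260.24382283 211.96327669] [255.71043424 112.78071118]
```

View pics/w2.png

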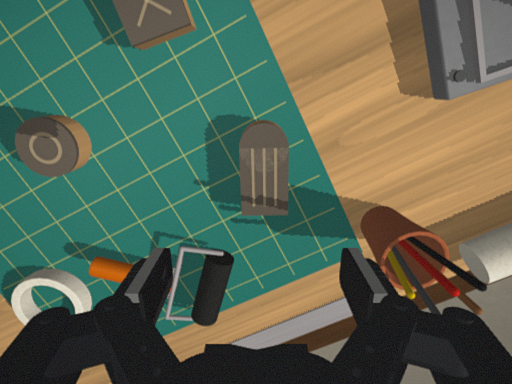

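The wrist view shows the arch block at column 240–288, its nose at (264,121) and its square end at row 215. A roller lies at (205,285) and the pencil cup at (400,240), both outside the finger strip. Measuring the block.

Run:
```python
from h import *
im=cv2.imread("pics/w2.png");m=dict(np.load("pics/w2.png.npz"));t=bot.camera_model("top")
h=cv2.cvtColor(im,cv2.COLOR_BGR2HSV)
mask=((h[...,0]<35)|(h[...,0]>150)).astype(np.uint8)*255
r=np.zeros_like(mask);r[100:235,215:310]=mask[100:235,215:310]
r=cv2.morphologyEx(r,cv2.MORPH_OPEN,np.ones((5,5)))
c=max(cv2.findContours(r,cv2.RETR_EXTERNAL,cv2.CHAIN_APPROX_NONE)[0],key=cv2.contourArea)[:,0].astype(float)
print(c.min(0),c.max(0))
P=np.array([plane(m,*p,.035)[:2] for p in c])
(cx,cy),sz,a=cv2.minAreaRect(P.astype(np.float32)*1000);print("rect",cx,cy,sz,a)
# two-view height: top and wrist, nose & corners
imt=cv2.imread("pics/top0.png");ht=cv2.cvtColor(imt,cv2.COLOR_BGR2HSV)
mt=((ht[...,0]<35)&(ht[...,2]>0)).astype(np.uint8)*255;r2=np.zeros_like(mt);r2[125:170,280:312]=mt[125:170,280:312]
c2=max(cv2.findContours(r2,cv2.RETR_EXTERNAL,cv2.CHAIN_APPROX_NONE)[0],key=cv2.contourArea)
print(cv2.minAreaRect(c2))
M=cv2.moments(c.astype(np.float32).reshape(-1,1,2));M2=cv2.moments(c2)
print("tri centroid",tri(m,(M["m10"]/M["m00"],M["m01"]/M["m00"]),t,(M2["m10"]/M2["m00"],M2["m01"]/M2["m00"])))
B=lambda X,Y:(260+X/5,120+Y/5)
for w,b in(((241,215),(245,92)),((288,215),(172,52))):print("corner",tri(m,w,t,B(*b)).round(4))
o=bot.get_obs();print(o["eef_pos"],totool(np.array([cx/1000,cy/1000,.013])-o["eef_pos"]))
w,x,y,z=o["tool_rot"];R=Ro.from_quat([x,y,z,w]).as_matrix();print("tool y deg",np.degrees(np.arctan2(R[1,1],R[0,1])))
```

```text
[239. 121.] [287. 214.]
rect 674.0991821289062 -86.0054931640625 (55.14315414428711, 110.88459777832031) 64.15682220458984
((293.60003662109375, 148.30001831054688), (16.54690170288086, 33.98823165893555), 26.56505012512207)
tri centroid [ 0.6880846  -0.09178549 -0.02084835]
corner [ 0.707  -0.1354  0.0406]
corner [ 0.7236 -0.0848  0.0655]
[ 0.6654459  -0.08838329  0.22216844] [ -7.6836123    6.85248845 209.10756924]
tool y deg 62.9626405705236
```

Request:
{"api": "send_rows", "payload": {
  "slide": [
    [-2, 2, 20],
    [-4, 4, 50],
    [-6, 6, 80],
    [-8, 7, 100],
    [-8, 7, 110],
    [-8, 7, 110],
    [-8, 7, 110],
    [-8, 7, 110]
  ],
  "roll": [-1, -1, -1, -1, -1, -1, -1, -1],
  "claw": [1, 1, 1, 1, 1, 1, 1, 1]
}}

```text
t: 2.92
eef_pos: [0.6784, -0.083, 0.1182]
tool_rot: [0.001, 0.223, 0.975, 0.0]
contact_force: [0.1, -0.3, -0.3]
gripper_width: 1.001
grasp_force: 0.0
```

Run:
```python
from h import *
o=bot.get_obs();print(o["eef_pos"])
m2,im=look("wrist","w3.png");m=dict(np.load("pics/w2.png.npz"))
h=cv2.cvtColor(im,cv2.COLOR_BGR2HSV)
mask=((h[...,0]<35)|(h[...,0]>150)).astype(np.uint8)*255
uc=proj(m2,[.674,-.086,.035]).astype(int);print(uc)
r=np.zeros_like(mask);sl=np.s_[max(0,uc[1]-110):uc[1]+110,uc[0]-60:uc[0]+60];r[sl]=mask[sl]
r=cv2.morphologyEx(r,cv2.MORPH_OPEN,np.ones((5,5)))
c=max(cv2.findContours(r,cv2.RETR_EXTERNAL,cv2.CHAIN_APPROX_NONE)[0],key=cv2.contourArea)[:,0].astype(float)
print(c.min(0),c.max(0))
P=np.array([plane(m2,*p,.035)[:2] for p in c]);print(cv2.minAreaRect(P.astype(np.float32)*1000))
lo,hi=c.min(0),c.max(0)
print("nose",tri(m,(263.5,121),m2,(c[c[:,1]==lo[1]][:,0].mean(),lo[1])))
print("totool",totool(np.array([.674,-.086,.013])-o["eef_pos"]))
```

```text
[ 0.67837414 -0.08301883  0.11820995]
[249 193]
[215. 123.] [284. 254.]
((674.184326171875, -85.86167907714844), (55.559120178222656, 112.60591125488281), 64.17938995361328)
nose [ 0.6262759  -0.06191949  0.01412666]
totool [  2.92424702  -4.75115264 105.19519157]
```

View pics/w3.png

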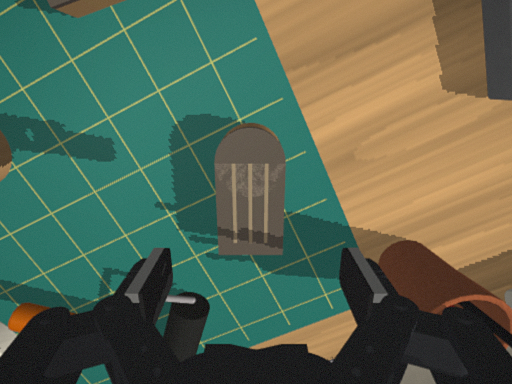

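Seen from closer, the block is at column 215–284 and rows 123–254. That matches the earlier centre of (0.674, -0.086), with sizes 55.6 × 112 mm at z = 0.035. Descending and gripping.

Request:
{"api": "send_rows", "payload": {
  "slide": [
    [3, -4.5, 0],
    [3, -4.5, 30],
    [3, -4.5, 60],
    [3, -4.5, 80],
    [3, -4.5, 93],
    [3, -4.5, 101],
    [3, -4.5, 103],
    [3, -4.5, 103]
  ],
  "roll": [0, 0, 0, 0, 0, 0, 0, 0],
  "claw": [1, 1, 1, 1, 1, 1, 1, 1],
  "force": 25
}}

```text
t: 3.63
eef_pos: [0.673, -0.0868, 0.0139]
tool_rot: [0.0, 0.224, 0.975, 0.0]
contact_force: [-0.4, 0.4, -0.3]
gripper_width: 1.003
grasp_force: 0.0
```

Request:
{"api": "send_rows", "payload": {
  "slide": [
    [0, 0, 0],
    [0, 0, 0],
    [0, 0, 0],
    [0, 0, 0],
    [0, 0, 0],
    [0, 0, 0],
    [0, 0, 0],
    [0, 0, 0]
  ],
  "roll": [0, 0, 0, 0, 0, 0, 0, 0],
  "claw": [0.9, 0.82, 0.75, 0.7, 0.65, 0.6, 0.55, 0.5],
  "force": 25
}}

```text
t: 4.3
eef_pos: [0.673, -0.0865, 0.0141]
tool_rot: [0.0, 0.224, 0.975, 0.0]
contact_force: [-1.6, 0.6, 5.1]
gripper_width: 0.65
grasp_force: 27.5
```

Request:
{"api": "send_rows", "payload": {
  "slide": [
    [0, 0, -3],
    [0, 0, -10],
    [0, 0, -25],
    [0, 0, -45],
    [0, 0, -70],
    [0, 0, -100],
    [0, 0, -125],
    [0, 0, -140]
  ],
  "roll": [0, 0, 0, 0, 0, 0, 0, 0],
  "claw": [0.5, 0.5, 0.5, 0.5, 0.5, 0.5, 0.5, 0.5]
}}

```text
t: 4.97
eef_pos: [0.6739, -0.0872, 0.158]
tool_rot: [0.002, 0.224, 0.975, 0.0]
contact_force: [-0.1, -0.3, -0.7]
gripper_width: 0.653
grasp_force: 26.9
```

Run:
```python
from h import *
o=bot.get_obs();print(o["eef_pos"],o["gripper_width"],o["grasp_force"])
# block in hand: col/rows from wrist
m,im=look("wrist","w4.png")
o=bot.get_obs()
print("to hover (.60,.20,.26)",totool(np.array([.60,.19,.26])-o["eef_pos"]))
```

```text
[ 0.67393361 -0.08717615  0.15795433] 0.652910812671879 26.908831000328064
to hover (.60,.20,.26) [ 188.05961116  216.98915526 -100.47110192]
```

View pics/w4.png

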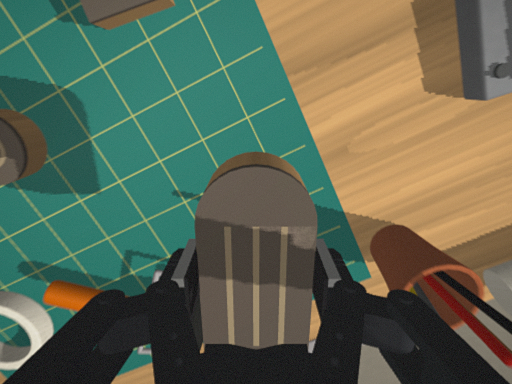

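The block is held square between the pads, face up, with its nose at (258,155). Its tops are at about column 196–317. Next I raise it beside the press and turn it for a second view of the tray.

Request:
{"api": "send_rows", "payload": {
  "slide": [
    [8, 12, -25],
    [16, 25, -50],
    [24, 38, -75],
    [32, 51, -100],
    [40, 64, -125],
    [48, 77, -150],
    [56, 90, -175],
    [63, 99, -200]
  ],
  "roll": [-2, -5, -8, -11, -14, -17, -19, -20],
  "claw": [0.5, 0.5, 0.5, 0.5, 0.5, 0.5, 0.5, 0.5]
}}

```text
t: 5.68
eef_pos: [0.6583, 0.0315, 0.3547]
tool_rot: [-0.0, 0.05, 0.999, 0.0]
contact_force: [0.2, 0.5, -0.9]
gripper_width: 0.647
grasp_force: 27.3
```

Run:
```python
from h import *
bot.read_camera("wrist")
o=bot.get_obs();print(o["eef_pos"],o["gripper_width"],o["grasp_force"])
m,im=look("wrist","w5.png");m1=dict(np.load("pics/w1.png.npz"));i1=cv2.imread("pics/w1.png")
for p in([.62,.207,.03],):
    u5=proj(m,p).astype(int);u1=proj(m1,p).astype(int);print(u5,u1)
def crop(i,u,w=100,h=150):
    x,y=u[0]-w//2,u[1]-h//2;x=max(0,min(x,512-w));y=max(0,min(y,384-h));print(x,y)
    return cv2.resize(i[y:y+h,x:x+w],None,fx=4,fy=4,interpolation=cv2.INTER_CUBIC)
cv2.imwrite("pics/c2.png",np.hstack([crop(i1,u1),crop(im,u5)]))
```

```text
[0.66014339 0.03437128 0.36063444] 0.648656953653399 27.439076900482178
[363 104] [292 168]
242 93
313 29
```

View pics/c2.png

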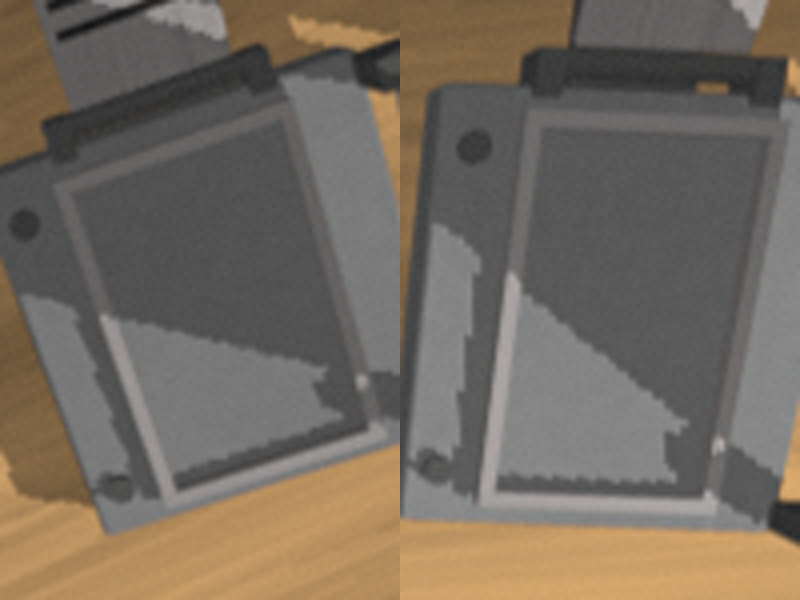

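Both crops show the tray rim. Its outer corners are at (57,188), (288,103), (380,432), (170,505) in the left crop and (528,112), (785,120), (717,513), (482,503) in the right one. The treadle side is at the top.

Run:
```python
from h import *
m5=dict(np.load("pics/w5.png.npz"));m1=dict(np.load("pics/w1.png.npz"))
A=[(57,188),(288,103),(380,432),(170,505)];B=[(528,112),(785,120),(717,513),(482,503)]
a=[(242+x/4,93+y/4) for x,y in A];b=[(313+(x-400)/4,29+y/4) for x,y in B]
for i in range(4):print("tri",tri(m1,a[i],m5,b[i]).round(4))
for m,c in((m1,a),(m5,b)):
    P=np.array([plane(m,*p,.038) for p in c])[:,:2]*1000
    L=P[3]-P[0]+P[2]-P[1];W=P[1]-P[0]+P[2]-P[3]
    print(P.round(0).tolist(),"c",P.mean(0).round(1),"yaw",np.degrees(np.arctan2(L[1],L[0])).round(2),np.degrees(np.arctan2(-W[0],W[1])).round(2),np.linalg.norm(L)/2,np.linalg.norm(W)/2)
    print(cv2.minAreaRect(P.astype(np.float32)))
# block in hand, top-face nose and sides from w4
o=bot.get_obs();w,x,y,z=o["tool_rot"];R=Ro.from_quat([x,y,z,w]).as_matrix();print(o["eef_pos"],"tool y deg",np.degrees(np.arctan2(R[1,1],R[0,1])))
im=cv2.imread("pics/w5.png");h=cv2.cvtColor(im,cv2.COLOR_BGR2HSV)
for p in((258,165),(258,153)):
  q=plane(m5,*p,o["eef_pos"][2]+.021);print("nose tool mm",totool(q-o["eef_pos"]))
cv2.imwrite("pics/c3.png",cv2.resize(im[120:220,180:340],(800,500)))
```

```text
tri [0.5501 0.1768 0.0367]
tri [0.5614 0.2692 0.0375]
tri [0.7034 0.2512 0.0381]
tri [0.6924 0.1586 0.0367]
[[550.0, 177.0], [562.0, 269.0], [701.0, 250.0], [692.0, 159.0]] c [626.2 213.8] yaw -7.64 -6.45 141.63073868267094 92.368221791666
((626.5744018554688, 213.97479248046875), (92.76728057861328, 143.27610778808594), 82.52526092529297)
[[550.0, 176.0], [561.0, 269.0], [706.0, 253.0], [692.0, 158.0]] c [627.2 214. ] yaw -6.74 -7.55 144.43810614400476 94.27087226375656
((627.5899658203125, 214.39303588867188), (95.15068817138672, 145.19737243652344), 82.9099349975586)
[0.66042214 0.03289968 0.3585323 ] tool y deg 84.37544011255568
nose tool mm [ 52.97364786   2.62461204 -21.38265667]
nose tool mm [ 58.21212006   2.59800574 -21.42142769]
```

View pics/c3.png

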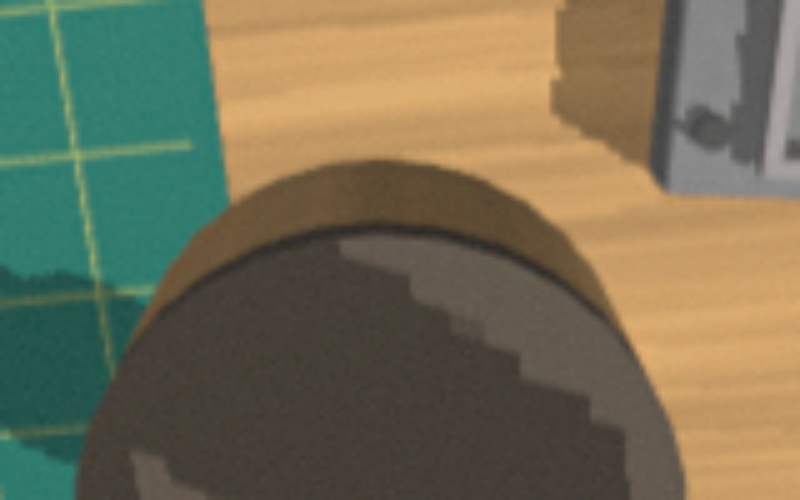

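The block's nose is about 53 mm ahead of the TCP. The tray centre is (0.627, 0.214), its yaw about -7°, and the rim's top is at 0.037 m by two views. Moving over the tray.

Request:
{"api": "send_rows", "payload": {
  "slide": [
    [6, 20, 0],
    [14, 48, 0],
    [23, 78, 5],
    [32, 108, 20],
    [41, 138, 40],
    [48, 162, 60],
    [52, 175, 80],
    [52, 177, 90]
  ],
  "roll": [0, 0, 0.5, 1, 1.5, 1.5, 1.5, 1.5],
  "claw": [0.5, 0.5, 0.5, 0.5, 0.5, 0.5, 0.5, 0.5]
}}

```text
t: 6.45
eef_pos: [0.6223, 0.2149, 0.2596]
tool_rot: [-0.003, 0.062, 0.998, -0.0]
contact_force: [-0.5, 0.4, -0.6]
gripper_width: 0.65
grasp_force: 27.3
```

Request:
{"api": "send_rows", "payload": {
  "slide": [
    [0, 0, 20],
    [0, 0, 50],
    [0, 0, 85],
    [0, 0, 120],
    [0, 0, 145],
    [0, 0, 160],
    [0, 0, 170],
    [0, 0, 175]
  ],
  "roll": [0, 0, 0, 0, 0, 0, 0, 0],
  "claw": [0.5, 0.5, 0.5, 0.5, 0.5, 0.5, 0.5, 0.5]
}}

```text
t: 7.12
eef_pos: [0.6252, 0.2092, 0.0869]
tool_rot: [-0.001, 0.065, 0.998, -0.001]
contact_force: [0.1, -0.1, -0.9]
gripper_width: 0.651
grasp_force: 27.3
```

Run:
```python
from h import *
bot.read_camera("wrist");E=[]
for i in range(4):
    bot.read_camera("wrist");o=bot.get_obs();E.append(o["eef_pos"])
e=np.mean(E,0);w,x,y,z=o["tool_rot"];R=Ro.from_quat([x,y,z,w]).as_matrix()
print(e,np.ptp(E,0),"y deg",np.degrees(np.arctan2(R[1,1],R[0,1])),o["grasp_force"],o["gripper_width"],o["t"],np.array(o["contact_force"]).round(1))
print(R.T@(np.array([.6255,.214,.042])-e)*1000)
look("wrist","w6.png")
```

```text
[0.62617562 0.21085915 0.0891797 ] [0.00081963 0.00113729 0.00170826] y deg 82.61751857149447 27.32203781604767 0.649304620590179 7.3667 [ 0.4  0.6 -1. ]
[ 1.1784505   2.97396525 47.18063086]
```

View pics/w6.png

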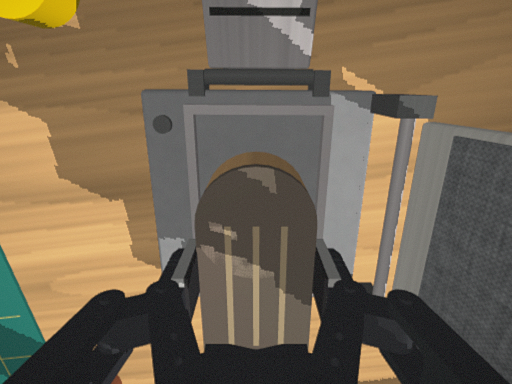

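The block hangs centred over the tray: rim at columns 185–332, block at 196–317. The platen is clear on the right. Lowering slowly.

Request:
{"api": "send_rows", "payload": {
  "slide": [
    [1, 1.5, 8],
    [1, 1.5, 18],
    [1, 1.5, 28],
    [1, 1.5, 35],
    [1, 1.5, 40],
    [1, 1.5, 43],
    [1, 1.5, 44],
    [1, 1.5, 44]
  ],
  "roll": [0, 0, 0, 0, 0, 0, 0, 0],
  "claw": [0.5, 0.5, 0.5, 0.5, 0.5, 0.5, 0.5, 0.5]
}}

```text
t: 8.08
eef_pos: [0.6245, 0.2129, 0.044]
tool_rot: [-0.0, 0.064, 0.998, -0.0]
contact_force: [-0.3, 0.0, -1.4]
gripper_width: 0.647
grasp_force: 27.3
```

Request:
{"api": "send_rows", "payload": {
  "slide": [
    [0, 0, 0.5],
    [0, 0, 1],
    [0, 0, 1.5],
    [0, 0, 2],
    [0, 0, 2.5],
    [0, 0, 2.5],
    [0, 0, 2.5],
    [0, 0, 2.5]
  ],
  "roll": [0, 0, 0, 0, 0, 0, 0, 0],
  "claw": [0.5, 0.5, 0.5, 0.5, 0.5, 0.5, 0.5, 0.5]
}}

```text
t: 8.75
eef_pos: [0.6246, 0.213, 0.0418]
tool_rot: [-0.0, 0.064, 0.998, 0.0]
contact_force: [-0.0, -0.6, -1.6]
gripper_width: 0.647
grasp_force: 27.3
```

Request:
{"api": "send_rows", "payload": {
  "slide": [
    [0, 0, 0.2],
    [0, 0, 0.4],
    [0, 0, 0.6],
    [0, 0, 0.8],
    [0, 0, 1],
    [0, 0, 1.2],
    [0, 0, 1.2],
    [0, 0, 1.2]
  ],
  "roll": [0, 0, 0, 0, 0, 0, 0, 0],
  "claw": [0.5, 0.5, 0.5, 0.5, 0.5, 0.5, 0.5, 0.5]
}}

```text
t: 9.42
eef_pos: [0.6246, 0.213, 0.0411]
tool_rot: [-0.0, 0.064, 0.998, 0.0]
contact_force: [-2.2, -1.5, 5.2]
gripper_width: 0.651
grasp_force: 28.0
```

The block touches the floor at 5 N. Releasing it, then rising.

Request:
{"api": "send_rows", "payload": {
  "slide": [
    [0, 0, 0],
    [0, 0, 0],
    [0, 0, 0],
    [0, 0, 0],
    [0, 0, 0],
    [0, 0, 0],
    [0, 0, 0],
    [0, 0, 0]
  ],
  "roll": [0, 0, 0, 0, 0, 0, 0, 0],
  "claw": [0.66, 0.7, 0.74, 0.78, 0.82, 0.86, 0.9, 0.9]
}}

```text
t: 10.08
eef_pos: [0.6246, 0.213, 0.0406]
tool_rot: [0.0, 0.064, 0.998, 0.0]
contact_force: [-0.2, -0.3, 0.0]
gripper_width: 0.906
grasp_force: 0.0
```

Request:
{"api": "send_rows", "payload": {
  "slide": [
    [0, 0, -5],
    [0, 0, -15],
    [0, 0, -30],
    [0, 0, -55],
    [0, 0, -85],
    [0, 0, -115],
    [0, 0, -140],
    [0, 0, -160]
  ],
  "roll": [0, 0, 0, 0, 0, 0, 0, 0],
  "claw": [0.9, 0.9, 0.9, 0.9, 0.9, 0.9, 0.9, 0.9]
}}

```text
t: 10.75
eef_pos: [0.6254, 0.2131, 0.2044]
tool_rot: [0.002, 0.064, 0.998, 0.001]
contact_force: [-0.2, 0.1, 0.1]
gripper_width: 0.902
grasp_force: 0.0
```

Run:
```python
from h import *
bot.read_camera("wrist")
o=bot.get_obs();print(o["eef_pos"],o["t"],np.array(o["contact_force"]).round(1))
m,im=look("wrist","w7.png")
c,yw=np.array([.627,.214]),np.radians(-7.2);X=np.array([np.cos(yw),np.sin(yw)])
pr=c-.144*X;print("pad",pr,"pad stop",c-.150*X)
print("tray ctr px",proj(m,[*c,.062]),"nose",proj(m,[*(c-.055*X),.062]))
print("to (pad,.16)",totool(np.array([*(c-.150*X),.16])-o["eef_pos"]),"pad px",proj(m,[*pr,.053]))
```

```text
[0.6273835  0.21368177 0.20834655] 10.8 [1.4 0.2 2.9]
pad [0.48413548 0.23204799] pad stop [0.47818279 0.23279999]
tray ctr px [254.88309906 173.46971822] nose [254.67123474 118.09892529]
to (pad,.16) [150.76890663  -0.43373575  47.24714616] pad px [254.25983831  13.8739927 ]
```

View pics/w7.png

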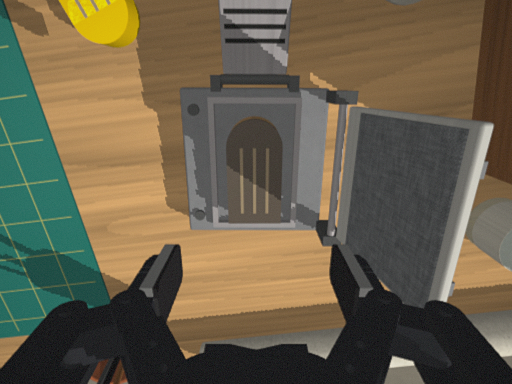

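The block lies centred and flat in the tray, at columns 227–283 and rows 117–223, with its rounded end towards the treadle. Now I close the fingers and move over the treadle pad.

Request:
{"api": "send_rows", "payload": {
  "slide": [
    [15, 0, 0],
    [40, 0, 0],
    [70, 0, 0],
    [100, 0, 5],
    [125, 0, 15],
    [143, 0, 25],
    [151, 0, 40],
    [151, 0, 45]
  ],
  "roll": [0, 0, 0, 0, 0, 0, 0, 0],
  "claw": [0.7, 0.5, 0.3, 0.1, 0, 0, 0, 0]
}}

```text
t: 11.52
eef_pos: [0.4715, 0.2322, 0.154]
tool_rot: [-0.002, 0.063, 0.998, -0.001]
contact_force: [-0.3, -0.4, 0.8]
gripper_width: -0.002
grasp_force: 0.0
```

Request:
{"api": "send_rows", "payload": {
  "slide": [
    [0, 0, 15],
    [0, 0, 35],
    [0, 0, 55],
    [0, 0, 70],
    [0, 0, 80],
    [0, 0, 90],
    [0, 0, 95],
    [0, 0, 98]
  ],
  "roll": [0, 0, 0, 0, 0, 0, 0, 0],
  "claw": [0, 0, 0, 0, 0, 0, 0, 0]
}}

```text
t: 12.18
eef_pos: [0.4752, 0.2323, 0.0576]
tool_rot: [-0.0, 0.064, 0.998, -0.0]
contact_force: [-3.0, -1.7, 10.6]
gripper_width: -0.0
grasp_force: 4.5
```

Request:
{"api": "send_rows", "payload": {
  "slide": [
    [0, 0, 3],
    [0, 0, 6],
    [0, 0, 9],
    [0, 0, 12],
    [0, 0, 15],
    [0, 0, 18],
    [0, 0, 20],
    [0, 0, 22]
  ],
  "roll": [0, 0, 0, 0, 0, 0, 0, 0],
  "claw": [0, 0, 0, 0, 0, 0, 0, 0]
}}

```text
t: 12.85
eef_pos: [0.4748, 0.2331, 0.0364]
tool_rot: [-0.0, 0.064, 0.998, 0.001]
contact_force: [-4.4, 1.2, 6.1]
gripper_width: -0.002
grasp_force: 3.0
```

Request:
{"api": "send_rows", "payload": {
  "slide": [
    [0, 0, 0.7],
    [0, 0, 1.4],
    [0, 0, 2.1],
    [0, 0, 2.8],
    [0, 0, 3.5],
    [0, 0, 4.2],
    [0, 0, 4.7],
    [0, 0, 4.7]
  ],
  "roll": [0, 0, 0, 0, 0, 0, 0, 0],
  "claw": [0, 0, 0, 0, 0, 0, 0, 0]
}}

```text
t: 13.52
eef_pos: [0.4744, 0.2331, 0.0316]
tool_rot: [-0.0, 0.064, 0.998, 0.0]
contact_force: [-4.7, 0.7, 5.9]
gripper_width: -0.001
grasp_force: 2.9
```

Request:
{"api": "send_rows", "payload": {
  "slide": [
    [0, 0, 0.3],
    [0, 0, 0.6],
    [0, 0, 0.9],
    [0, 0, 1.2],
    [0, 0, 1.5],
    [0, 0, 1.8],
    [0, 0, 1.8],
    [0, 0, 1.8]
  ],
  "roll": [0, 0, 0, 0, 0, 0, 0, 0],
  "claw": [0, 0, 0, 0, 0, 0, 0, 0]
}}

```text
t: 14.18
eef_pos: [0.4742, 0.2331, 0.0298]
tool_rot: [-0.001, 0.064, 0.998, 0.0]
contact_force: [-5.4, 1.4, 6.8]
gripper_width: -0.001
grasp_force: 3.4
```

Request:
{"api": "send_rows", "payload": {
  "slide": [
    [0, 0, 0.3],
    [0, 0, 0.6],
    [0, 0, 0.9],
    [0, 0, 1.2],
    [0, 0, 1.2],
    [0, 0, 1.2],
    [0, 0, 1.2],
    [0, 0, 1.2]
  ],
  "roll": [0, 0, 0, 0, 0, 0, 0, 0],
  "claw": [0, 0, 0, 0, 0, 0, 0, 0]
}}

```text
t: 14.85
eef_pos: [0.4742, 0.2331, 0.0294]
tool_rot: [-0.001, 0.064, 0.998, 0.0]
contact_force: [-7.0, -0.1, 16.8]
gripper_width: -0.001
grasp_force: 8.1
```

Run:
```python
from h import *
look("side","s8.png");i=cv2.imread("pics/s8.png")
cv2.imwrite("pics/c8.png",cv2.resize(i[110:200,220:340],(800,600),interpolation=cv2.INTER_CUBIC))
```

```text
(no output)
```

View pics/c8.png

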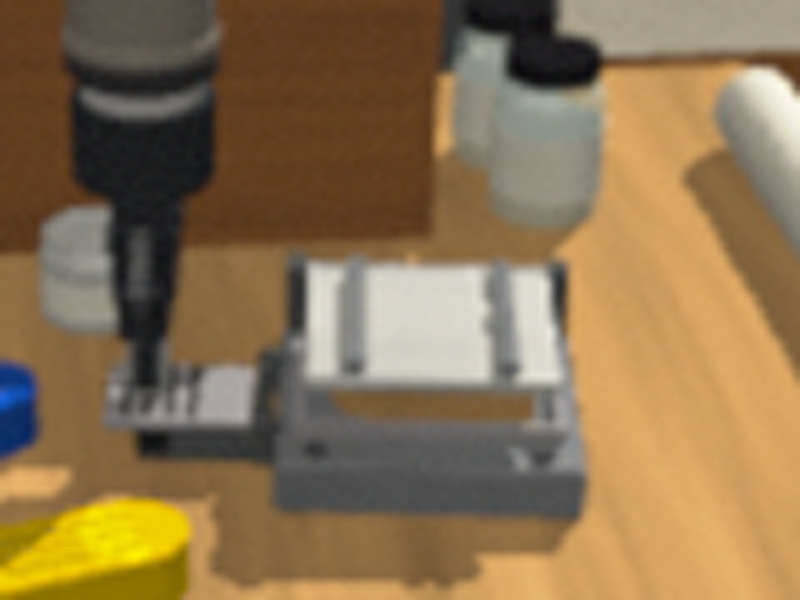

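The platen is shut flat over the tray at (430,320) and the treadle plate is level at (180,395). The force jumped to 17 N, so it is at its stop. I have now viewed 12 pictures, two over the allowed 10, so I'll view no more. Holding, then releasing gently.

Request:
{"api": "send_rows", "payload": {
  "slide": [
    [0, 0, 0.3],
    [0, 0, 0.3],
    [0, 0, 0.3],
    [0, 0, 0.3],
    [0, 0, 0.3],
    [0, 0, 0.3],
    [0, 0, 0.3],
    [0, 0, 0.3]
  ],
  "roll": [0, 0, 0, 0, 0, 0, 0, 0],
  "claw": [0, 0, 0, 0, 0, 0, 0, 0]
}}

```text
t: 15.57
eef_pos: [0.4743, 0.2331, 0.0294]
tool_rot: [-0.001, 0.064, 0.998, 0.001]
contact_force: [-7.7, -0.9, 18.7]
gripper_width: 0.001
grasp_force: 9.6
```

Request:
{"api": "send_rows", "payload": {
  "slide": [
    [0, 0, 0],
    [0, 0, 0],
    [0, 0, 0],
    [0, 0, 0],
    [0, 0, 0],
    [0, 0, 0],
    [0, 0, 0],
    [0, 0, 0]
  ],
  "roll": [0, 0, 0, 0, 0, 0, 0, 0],
  "claw": [0, 0, 0, 0, 0, 0, 0, 0]
}}

```text
t: 16.23
eef_pos: [0.4742, 0.2331, 0.0293]
tool_rot: [-0.001, 0.064, 0.998, 0.001]
contact_force: [-8.4, -1.0, 19.5]
gripper_width: -0.002
grasp_force: 9.6
```

Request:
{"api": "send_rows", "payload": {
  "slide": [
    [0, 0, -3],
    [0, 0, -6],
    [0, 0, -9],
    [0, 0, -12],
    [0, 0, -15],
    [0, 0, -18],
    [0, 0, -21],
    [0, 0, -24]
  ],
  "roll": [0, 0, 0, 0, 0, 0, 0, 0],
  "claw": [0, 0, 0, 0, 0, 0, 0, 0]
}}

```text
t: 16.9
eef_pos: [0.4774, 0.2325, 0.0527]
tool_rot: [0.002, 0.065, 0.998, 0.001]
contact_force: [5.9, 0.4, 3.9]
gripper_width: -0.001
grasp_force: 3.0
```

Request:
{"api": "send_rows", "payload": {
  "slide": [
    [0, 0, -3],
    [0, 0, -6],
    [0, 0, -10],
    [0, 0, -20],
    [0, 0, -40],
    [0, 0, -65],
    [0, 0, -90],
    [0, 0, -110]
  ],
  "roll": [0, 0, 0, 0, 0, 0, 0, 0],
  "claw": [0, 0, 0, 0, 0, 0, 0, 0]
}}

```text
t: 17.57
eef_pos: [0.474, 0.2321, 0.1632]
tool_rot: [-0.001, 0.064, 0.998, -0.0]
contact_force: [-0.2, 0.6, -0.9]
gripper_width: -0.001
grasp_force: 0.0
```

Request:
{"api": "send_rows", "payload": {
  "slide": [
    [0, 0, -15],
    [0, 0, -30],
    [0, 0, -40],
    [0, 0, -40],
    [0, 0, -40],
    [0, 0, -40],
    [0, 0, -40],
    [0, 0, -40]
  ],
  "roll": [0, 0, 0, 0, 0, 0, 0, 0],
  "claw": [0, 0, 0, 0, 0, 0, 0, 0]
}}

```text
t: 18.23
eef_pos: [0.4742, 0.232, 0.2006]
tool_rot: [-0.001, 0.064, 0.998, -0.001]
contact_force: [-0.4, -0.0, -0.2]
gripper_width: -0.002
grasp_force: 0.0
```

Run:
```python
from h import *
m,a=look("side","s9.png");b=cv2.imread("pics/side0.png")
d=cv2.absdiff(a,b).max(2)
# treadle/platen regions versus start, and tray/block colour
print("platen diff",d[112:145,268:302].mean(),"treadle diff",d[157:168,238:256].mean(),"base diff",d[180:186,264:304].mean())
o=bot.get_obs();print(o["t"],o["eef_pos"],np.array(o["contact_force"]).round(1))
t,ti=look("top","t9.png");hsv=cv2.cvtColor(ti,cv2.COLOR_BGR2HSV)
q=[proj(t,[.627+s*np.cos(-.126),.214+s*np.sin(-.126),.062]).astype(int) for s in(-.045,0,.045)]
print(q,[hsv[v,u].tolist() for u,v in q])
```

```text
platen diff 2.4955436720142603 treadle diff 2.782828282828283 base diff 2.4375
18.2833 [0.47438316 0.23204919 0.20076697] [-0.7  0.5  0. ]
[array([197, 172]), array([199, 159]), array([201, 145])] [[15, 57, 80], [16, 61, 96], [15, 66, 123]]
```

The platen and treadle are back where they started, and the block's brown face is in the tray.

```bash
python3 -c "
from station import bot
print(bot.hand_in())"
```

```text
the job is handed in; nothing more can be done
None
```

I laid the arch block flat in the tray, face up with its rounded end to the treadle, held the treadle at its stop for over a second, let it come back up, and handed the job in at about 18 s; no verdict was returned, and I viewed 12 pictures, two over the limit of 10.

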